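# Arched board from the drying rack to the painting easel

### The arm

A 6-joint arm with a two-finger parallel gripper is mounted at the origin on the work surface. World frame = base frame: x ahead of the robot, y to its left, z up, the work surface at z = 0. Lengths are in m, angles in degrees, forces in N, time in s.
With the tool pointing down it reaches from about 0.375 to 0.9 m from the base axis. Payload 3.1 kg.
Tool frame: the origin (TCP) lies on the centre line of the jaws, within the pads' length; the fingertips stand 19 mm ahead of it and the grasp point (between the pads) is the TCP (tips_ahead is the distance from the TCP to the fingertips, in m); z points along the fingers, y is the line along which they close (so a half turn about z gives the same grasp; the last joint's range is limited). The gripper opens to 87 mm and grips with 3 to 60 N. Pads are 19 mm wide; open, the fingers measure 117 mm over their backs; the gripper's body (75 mm by 190 mm) begins 51 mm behind the grasp point.
Start: joints at [58.757, 30.224, 82.088, -0, 67.689, -10.227], TCP at [0.224, 0.583, 0.242] pointing down, gripper open.
Joint ranges: [-176.69, 176.69], [-43.24, 126.21], [12.49, 139.97], [-82, 262], [0, 151.66], [-163.58, 163.58]. Speed limits (degrees/s): [159.86, 159.86, 180, 180, 180, 180].

### API

Orientations are given as a 3x3 rotation matrix whose columns are the frame's x, y, z axes.
In Python, from rig import read_state, capture, hand_in, trace, landmark_of, tips_ahead gives the robot as it stands.
- The arm moves only by the shell command python3 -m jog 'ROWS'. ROWS is JSON, a list of rows, each an object of numbers: "tx", "ty", "tz": the shift along the tool's x, y, z in cm; "roll": the turn about the tool's z in rad; "jaw": the opening, from 0 (shut) to 1 (fully open). A call has 1 to 8 rows; each row shifts and turns the commanded pose from where the row before left it, along the tool's axes as they then stand; what a row does not reach is not made up. A row lasts 1/10 s, in which the tool goes at most 50 mm and 8.59 degrees, less where a joint would pass 70% of its speed; a pose out of reach is approached as far as the arm can. A call with a gripper value outside its range is refused whole. The fingers move at their own pace and stop on an object; the grip force is fixed at half the most. Time passes only in rows, so rows that do not move let the fingers close. It gives the time, the measured TCP pose, the force, the opening and the grip force at its end, in the units of the state.
- read_state(): the state, without advancing time (a new reading comes with each control period).
- capture(name): name is "scene" or "top"; returns a dict with "img" (384x512x3 uint8, red, green, blue), "vertical_fov" (degrees; the focal length in pixels is half the picture's height over the tangent of half this angle, whatever the lens; pixels are square), "cx", "cy" (the principal point, pixels), "cam_to_world" (4x4, takes a point from camera to world coordinates). Camera axes: x right, y up, looking along -z (the intrinsics and any distortion apply to the point x, -y, -z); pixel columns grow to the right and rows downward; lengths in m; the calibration is good to about 2 mm. A picture is of the moment at which its call begins. There is no depth.
- hand_in(): hands the job in; it is judged then, once.
Trained networks look in the newest picture that a camera, given by its name, has taken for a name from the list of things; names that differ only in an ending like _2 or _b are one class to them, and where a whole thing is asked for, a point or a joint stands for the part that bears it (a point fixed in the world has none). Each returns a list of dicts, best first, with "p" (0 to 1); they miss things now and then, are a little off and sometimes report something else, mostly with a low value. They report only what shows in the picture. A call takes as long as a camera call. They do not tell look-alikes from the thing itself.
- trace(camera, thing): "pixels" (384x512 bool, what is visible of it) and "bbox" ([left, top, width, height] in pixels, round what is visible of it).
- landmark_of(camera, thing): "point" ([row, column] in pixels: a listed point, or the origin of a listed thing).
The state is a dict: "time_s": time; "joint_positions": joint angles; "qvel": joint speeds; "tau": joint torques, N m; "position": TCP position; "tcp_rot": TCP orientation; "force": force on the tool from outside, world axes, zero at the start; "moment": the same for the moment, N m; "opening": opening from 0.0 (shut) to 1.0 (fully open); "grasp_force": force on a finger pad.
Only numpy, scipy, OpenCV 4.12 (cv2) and the standard library are available. Lean on these libraries where they do the work, as an engineer would, in place of code of your own. Each camera call takes 0.05 s, during which the arm holds its last target. There are 200 camera calls.

### The job

Slide the board with the arched top straight up out of its slot in the drying rack by its top edge, and set it down on the ledge of the painting easel, arch up, about the middle and square to the rest. Hold it until it stands on the ledge (do not drop it in), then let it lean back against the rest. Leave the other boards in their slots and everything else on the table where it is.

Things in the scene. Friction and masses are not known exactly. Their poses are not given: they have to be found in the camera images.
- arched_board: the board to move: plain plywood, 8 mm thick, 90 mm wide, round arched top, 150 mm tall (straight sides to 105 mm, then a half circle of radius 45 mm); about 80 g. The only arched one and the tallest in the rack. Origin: centre of its bottom edge; z up along the board, x through its thickness, y across its width. Its two faces are alike.
- arched_top (a point): topmost point of the arch, 150 mm above the board's origin, mid-thickness
- rack: fixed wooden drying rack, 215 (x) by 130 (y) by 52 mm. Origin: centre of its underside. Slot floor 12 mm up; combs of teeth along both y sides, 40 mm above that floor, hold the boards' side edges. Four slots, 13 mm wide, at x = -69, -23, 23, 69 mm, one board in each, in any order, standing across the rack (board's y along rack's y).
- easel: fixed grey easel, 150 (x) by 170 (y) by 94 mm. Origin: on its underside, below the foot of the rest. Base 12 mm thick; its top is the ledge. The rest, a flat panel 130 mm wide, rises from x = 0 and leans back 15 deg to the easel's -x. A lip along y, 15 mm above the ledge, has its inner face at x = 30 mm. The painter's side is +x.
- easel_ledge (a point): point on the ledge's surface, midway along its length, 12 mm in front of the foot of the rest (18 mm behind the lip)
- rest_top (a point): middle of the rest's top edge, on its front face: 94 mm above the table, 22 mm behind the foot of the rest
- gabled_board: plywood board with a pointed gable top, 90 mm wide, 8 mm thick, 75 mm at the shoulders and 120 mm at the point. Stays in the rack. Origin: centre of its bottom edge, z up
- square_board_a: plywood board with a straight top, 90 mm wide, 8 mm thick, 105 mm tall. Stays in the rack. Origin: centre of its bottom edge, z up
- square_board_b: plywood board with a straight top, 90 mm wide, 8 mm thick, 105 mm tall. Stays in the rack. Origin: centre of its bottom edge, z up
- figure_a: bystander: red-coated turned-wood soldier figure with a grey hat, 178 mm tall, foot 56 mm across. Origin: centre of its foot
- figure_b: bystander: green-coated soldier figure with a black hat, 178 mm tall, foot 56 mm across. Origin: centre of its foot
- paint_jar_a: bystander: small paint jar, 44 mm across, 55 mm tall. Origin: centre of its foot
- paint_jar_b: bystander: small paint jar, 48 mm across, 60 mm tall. Origin: centre of its foot
- brush: bystander: paint brush lying flat, 180 mm long. Origin: its middle, on the underside
- turned_body: bystander: turned bare wooden figure body, 52 mm across, 75 mm tall. Origin: centre of its foot
- brush_pot: bystander: white pot with brushes standing in it, 72 mm across, 90 mm tall (brushes to 190 mm). Origin: centre of its foot
Not all that is in view belongs to the job. Several things have the shape of the easel; the one meant has the colours described above.

How it is judged (in metres and radians):
On the way, in this order (a step that is already met when the one before it is completed fails the run):
1. the arched board is lifted upright until its bottom edge is above the rack's teeth, still over the rack (z of arched_board in the frame of rack above 0.054 m and y of arched_board in the frame of rack between -0.08 and 0.08 m and angle between arched_board's own z axis and vertical below 0.35 rad), for 0.1 s.
2. the arched board stands on the easel's ledge, behind the lip, while the fingers still hold it (z of arched_board in the frame of easel between 0.006 and 0.022 m and x of arched_board in the frame of easel between -0.004 and 0.032 m and contact force between the fingers and arched_board above 0.5 N and contact force between arched_board and easel above 0.1 N), for 0.1 s.
At the end, for the whole second after the job is handed in: The arched board rests on the easel's ledge between rest and lip (bottom edge within 30 mm of the middle of the ledge's length), arch up, leaning back on the rest (10 to 34 deg from vertical), square to the rest within 8 deg, still; the other three boards are down in their slots (z of arched_board in the frame of easel between 0.006 and 0.022 m and x of arched_board in the frame of easel between -0.004 and 0.032 m and y of arched_board in the frame of easel between -0.03 and 0.03 m and x of arched_top in the frame of easel below -0.012 m and angle between arched_board's own z axis and vertical between 0.17 and 0.6 rad and angle between the y axis of arched_board and the y axis of easel, either way round below 0.14 rad and linear speed of arched_board below 0.02 m/s and angular speed of arched_board below 0.1 rad/s and z of each of gabled_board, square_board_a, square_board_b in the frame of rack below 0.02 m); the robot touches nothing.
It fails at once if another board is pulled out or pushed over (distance of any of gabled_board, square_board_a, square_board_b from where it was at the start of the episode above 0.02 m).
It fails at once if a bystander is moved by more than 25 mm or knocked over (distance of any of figure_a, figure_b, paint_jar_a, paint_jar_b, brush, turned_body, brush_pot from where it was at the start of the episode above 0.025 m or angle between any of figure_a, figure_b, paint_jar_a, paint_jar_b, turned_body, brush_pot's own z axis and vertical above 0.5 rad).
It also fails if it takes over 45 s, if anything falls off the work surface, if the arm or the gripper's body presses on something with over 40 N, if the wrist force passes 120 N, or if a joint passes its speed limit or range.

## Working session

There is one attempt and no reset: what is moved stays moved. The work goes in short steps, Python scripts to look and compute and a shell command to move; the robot and the scene stay as the last step left them, time stands still between calls to the robot, and variables do not carry over. Pictures are saved under pics/ and viewed, at most 10 in all, crops included, and the job is handed in when it is done.

```bash
mkdir -p pics
python3 - <<'E'
from rig import *
import cv2,numpy as np
ims=[]
for n in ("scene","top"):
    c=capture(n); cv2.imwrite(f"pics/{n}0.png",c["img"][:,:,::-1])
    print(n,{k:(np.round(v,4).tolist() if k=="cam_to_world" else v) for k,v in c.items() if k!="img"})
    for t in ("arched_board","arched_top","easel","easel_ledge","rest_top","rack","gabled_board","square_board_a","figure_a","brush_pot"):
        print(t,[(np.round(d["point"]).tolist(),round(d["p"],2)) for d in landmark_of(n,t)][:5])
s=read_state();print(np.round(s["tcp_rot"],3).tolist(),s["position"],s["time_s"])
E
```

```text
scene {'vertical_fov': 54.009677580316755, 'cx': 256.7046397627565, 'cy': 189.82479357674578, 'cam_to_world': [[0.6731, -0.5526, 0.4915, 1.076], [0.7395, 0.4945, -0.4567, -0.5204], [0.0094, 0.6708, 0.7415, 0.9402], [0.0, 0.0, 0.0, 1.0]]}
arched_board [([177.0, 306.0], 0.72)]
arched_top [([139.0, 310.0], 0.69)]
easel [([220.0, 159.0], 0.8), ([261.0, 223.0], 0.74)]
easel_ledge [([221.0, 161.0], 0.66)]
rest_top [([196.0, 147.0], 0.69)]
rack [([194.0, 315.0], 0.93)]
gabled_board [([192.0, 322.0], 0.9)]
square_board_a [([199.0, 330.0], 0.72), ([182.0, 313.0], 0.58), ([238.0, 211.0], 0.52)]
figure_a [([247.0, 343.0], 0.81), ([293.0, 296.0], 0.71)]
brush_pot [([293.0, 127.0], 0.8)]
top {'vertical_fov': 44.23277574676078, 'cx': 261.7034753406115, 'cy': 183.97521533455628, 'cam_to_world': [[-0.1181, 0.9715, -0.2056, 0.2341], [-0.993, -0.1163, 0.021, -0.0037], [-0.0035, 0.2066, 0.9784, 1.5668], [0.0, 0.0, 0.0, 1.0]]}
arched_board [([127.0, 216.0], 0.66), ([204.0, 186.0], 0.52)]
arched_top [([197.0, 179.0], 0.78), ([156.0, 245.0], 0.44)]
easel [([240.0, 338.0], 0.79), ([173.0, 309.0], 0.73)]
easel_ledge [([237.0, 335.0], 0.9), ([172.0, 308.0], 0.88), ([203.0, 187.0], 0.49)]
rest_top [([170.0, 313.0], 0.92), ([247.0, 341.0], 0.58)]
rack [([182.0, 190.0], 0.76)]
gabled_board [([178.0, 189.0], 0.61)]
square_board_a [([192.0, 190.0], 0.78), ([162.0, 194.0], 0.62)]
figure_a [([116.0, 276.0], 0.94), ([127.0, 216.0], 0.88), ([196.0, 177.0], 0.64), ([155.0, 247.0], 0.38)]
brush_pot [([186.0, 387.0], 0.83)]
[[-0.933, 0.359, -0.0], [0.359, 0.933, 0.0], [0.0, 0.0, -1.0]] [0.22409147 0.58342943 0.24156634] 1.1
```

View pics/scene0.png

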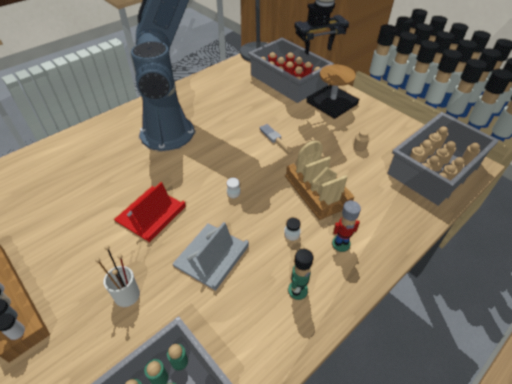

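View pics/top0.png

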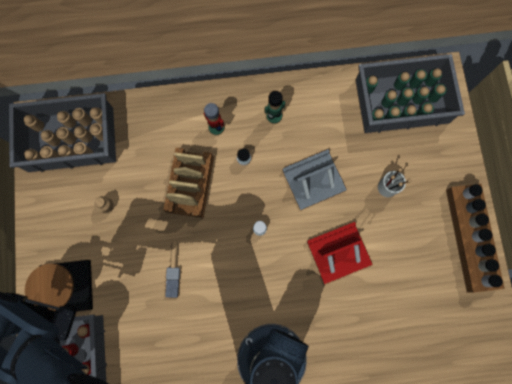

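The scene picture shows the grey easel at about (col 211, row 258) with a red look-alike at (150, 212). The rack is at (320, 190), and its rearmost board, at (310, 155), looks arched. In the top picture the grey easel is at (315, 180), the red one at (340, 250) and the rack at (188, 182).

```bash
cat > h.py <<'E'
import numpy as np,cv2
from rig import *
def cam(n):
    c=capture(n); f=192/np.tan(np.radians(c["vertical_fov"]/2)); c["f"]=f; return c
def proj(c,P):
    T=np.linalg.inv(c["cam_to_world"]); p=np.atleast_2d(P)@T[:3,:3].T+T[:3,3]
    return np.c_[c["cx"]+c["f"]*p[:,0]/-p[:,2], c["cy"]-c["f"]*p[:,1]/-p[:,2]]
def ray(c,u,v,z):
    T=c["cam_to_world"]; d=T[:3,:3]@np.array([(u-c["cx"])/c["f"],-(v-c["cy"])/c["f"],-1]); o=T[:3,3]
    return o+d*(z-o[2])/d[2]
E
python3 - <<'E'
from h import *
a=cam("scene"); b=cam("top")
def crop(c,x,y,w,h,s): return cv2.resize(c["img"][y:y+h,x:x+w,::-1],(w*s,h*s),interpolation=cv2.INTER_CUBIC)
cv2.imwrite("pics/crop1.png",np.vstack([np.hstack([crop(a,280,130,80,60*1+30,5)[:450],crop(b,155,138,80,90,5)[:450]])]))
cv2.imwrite("pics/crop2.png",np.hstack([crop(a,168,215,85,80,4),crop(b,275,140,85,80,4)]))
E
```

```text
(no output)
```

View pics/crop1.png

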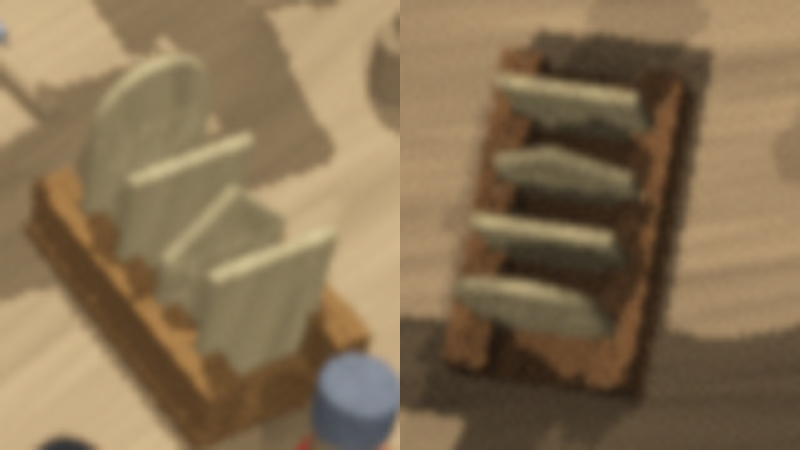

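View pics/crop2.png

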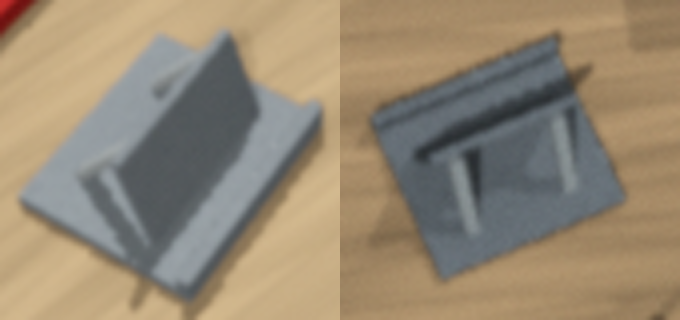

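The top-left crop shows the arched board in the end slot nearest the robot, with its apex at scene pixel (311, 142) and top-view pixel about (262, 198) minus the crop offset. The other candidates are the two square boards and the gabled board at scene (318, 163), (327, 168) and (335, 178). Only this one has a round top. The grey easel's lip faces away from the robot, which makes its +x roughly world +x.

```bash
cat > m.py <<'E'
from h import *
from scipy.optimize import least_squares
def place(p,P):
    c,s=np.cos(p[2]),np.sin(p[2]); P=np.array(P,float)
    return np.c_[p[0]+c*P[:,0]-s*P[:,1],p[1]+s*P[:,0]+c*P[:,1],P[:,2]]
E
python3 - <<'E'
from m import *
a=cam("scene");b=cam("top")
S=lambda x,y,o,k:((x+.5)/k-.5+o[0],(y+.5)/k-.5+o[1])
es=[S(x,y,(168,215),4) for x,y in [(225,33),(262,115),(150,245),(115,165),(20,200),(160,35),(322,103),(190,300)]]
et=[S(x-340,y,(275,140),4) for x,y in [(372,115),(557,35),(626,200),(443,280)]]
# easel: +y to the world left. scene: far = right in image
def em(xf):
    return ([(-22,-65,94),(0,-65,12),(0,65,12),(-22,65,94),(xf-150,85,12),(xf-150,-85,12),(xf,-85,27),(xf,85,0)],
            [(xf,85,27),(xf,-85,27),(xf-150,-85,12),(xf-150,85,12)])
def r(q):
    A,B=em(q[3]*1e3); return np.r_[(proj(a,place(q,np.array(A)/1e3))-es).ravel(),(proj(b,place(q,np.array(B)/1e3))-et).ravel()]
best=min((least_squares(r,[.55,-.15,y,.04],loss='soft_l1') for y in (-1,0,1)),key=lambda s:s.cost)
print("easel",best.x.round(4),best.cost);print(r(best.x).reshape(-1,2).round(1).tolist())
rs=[S(x,y,(280,130),5) for x,y in [(42,178),(28,225),(195,445),(370,340)]]
# rack: far end = robot side; top-view corners of comb tops
rt=[S(x-400,y,(155,138),5) for x,y in [(508,50),(685,83),(638,397),(445,370)]]
o=proj(b,[[.55,.2,0],[.6,.2,0],[.55,.25,0]]);print(o.round(1).tolist(), ray(b,188,182,.03),ray(a,315,194,0))
for sx in (1,):
  # rack x chosen ~ world +x, y ~ world left
  h=.1075;w=.065
  def r2(q):
    A=[(-h,w,.052),(-h,w,0),(h,w,0),(h,-w,.052)]   # guess
    A2=[(-h,-w,.052),(-h,-w,0),(h,-w,0),(h,w,.052)]
    B=[(h,w,.052),(h,-w,.052),(-h,-w,.052),(-h,w,.052)]
    tb=(proj(b,place(q,B))-rt)
    ta=min((proj(a,place(q,X))-rs for X in (A,A2)),key=lambda e:(e**2).sum())
    return np.r_[ta.ravel(),tb.ravel()]
  best=min((least_squares(r2,[.55,.25,y],loss='soft_l1') for y in (-.5,0,.5)),key=lambda s:s.cost)
  print("rack",best.x.round(4),best.cost);print(r2(best.x).reshape(-1,2).round(1).tolist())
for n in ("scene","top"):
    for t in ("arched_board",):
        for d in trace(n,t): print(n,t,d["bbox"],round(d["p"],2),d["pixels"].sum())
E
```

```text
easel [ 0.5362 -0.1706  1.5264  0.0477] 460.75191085487916
[[0.0, 20.7], [-1.5, 12.3], [0.7, -48.6], [0.4, -41.7], [0.6, -23.8], [-1.5, 57.7], [0.8, 8.0], [-0.1, -71.8], [7.7, 43.5], [-42.9, 13.5], [-16.4, -29.8], [34.7, -0.4]]
[[192.3, 196.0], [191.0, 181.6], [177.5, 197.7]] [0.59282257 0.20620741 0.03      ] [0.5965646  0.19107771 0.        ]
rack [ 0.5885  0.2057 -0.2774] 11.58429205720525
[[-3.4, 0.0], [-1.5, 1.4], [-1.6, 1.5], [0.5, -2.1], [-2.0, 0.1], [1.0, -0.6], [-1.6, 0.1], [-2.4, -0.8]]
scene arched_board [298.3, 139.8, 24.6, 33.8] 0.9 481
top arched_board [166.4, 195.3, 30.1, 7.5] 0.66 276
```

Run:
```python
from m import *
a=cam("scene");b=cam("top")
S=lambda x,y,o,k:((x+.5)/k-.5+o[0],(y+.5)/k-.5+o[1])
es=[S(x,y,(168,215),4) for x,y in [(225,33),(262,115),(150,245),(115,165),(20,200),(160,35),(322,103),(190,300)]]
et=[S(x-340,y,(275,140),4) for x,y in [(372,115),(557,35),(626,200),(443,280)]]
def em(xf):
    return ([(-22,65,94),(0,65,12),(0,-65,12),(-22,-65,94),(xf-150,-85,12),(xf-150,85,12),(xf,85,27),(xf,-85,0)],
            [(xf,85,27),(xf,-85,27),(xf-150,-85,12),(xf-150,85,12)])
for use in ("both","scene","top"):
  def r(q):
    A,B=em(q[3]*1e3); e1=(proj(a,place(q,np.array(A)/1e3))-es).ravel();e2=(proj(b,place(q,np.array(B)/1e3))-et).ravel()
    if use=="top": return np.r_[e2,(q[3]-.038)*500]
    return e1 if use=="scene" else np.r_[e1,e2]
  s=least_squares(r,[.55,-.15,.3,.04],loss='soft_l1')
  print("easel",use,s.x.round(4),s.cost)
  if use=="both":print(r(s.x).reshape(-1,2).round(1).tolist())
# arched board silhouettes: pose (x,y,yaw,tilt about its y)
th=np.linspace(0,np.pi,25); out=np.r_[[(-.045,0.)],[(.045,0.)],np.c_[.045*np.cos(th),.105+.045*np.sin(th)]]
P=np.r_[np.c_[np.full(len(out),.004),out],np.c_[np.full(len(out),-.004),out]]
def board(q):
    c,s_=np.cos(q[3]),np.sin(q[3]); X=np.c_[c*P[:,0]+s_*P[:,2],P[:,1],-s_*P[:,0]+c*P[:,2]+.012]
    return place(q,X)
K=8
def sil(c,q):
    h=cv2.convexHull(((proj(c,board(q))+.5)*K).astype(np.float32)).astype(np.int32)
    m=np.zeros((384*K//1,512*K),np.uint8); cv2.fillConvexPoly(m,h,1); return cv2.resize(m.astype(np.float32),(512,384),interpolation=cv2.INTER_AREA)
M={n:trace(n,"arched_board")[0]["pixels"].astype(float) for n in ("scene","top")}
oth=np.zeros((384,512),bool)
for n in ("square_board_a","gabled_board","rack"):
    for d in trace("scene",n):
        if d["p"]>.4 and d["bbox"][0]>260: oth|=d["pixels"]
oth&=M["scene"]<.5
from scipy.optimize import minimize
def cost(q):
    e=((sil(a,q)-M["scene"])**2)*(~oth)
    e2=(sil(b,q)-M["top"])**2; e2[203:]=0  # lower part hidden/dim
    return e.sum()+e2.sum()+ (q[3]/.05)**2
q0=place([.5885,.2057,-.2774],[(-.069,0,0)])[0]
for use in (0,):
  s=minimize(cost,[q0[0],q0[1],-.2774,0],method="Nelder-Mead",options=dict(initial_simplex=np.array([q0[0],q0[1],-.27,0])+np.r_[[[0]*4],np.diag([.01,.01,.1,.05])],maxfev=150))
  print("slot",q0.round(4),"board",s.x.round(4),s.fun,cost([*q0[:2],-.2774,0]))
  top=place(s.x,[(np.sin(s.x[3])*.15,0,.162)])[0];print("top",top.round(4))
  for c,n in((a,"scene"),(b,"top")): print(n,proj(c,[top]).round(1),[ (np.round(d["point"],1).tolist(),round(d["p"],2)) for d in landmark_of(n,"arched_top")][:1])
for c,n in((a,"scene"),(b,"top")):
    h=cv2.convexHull(proj(c,board(s.x)).astype(np.float32))
    print(n,cv2.boundingRect(h))
```

```text
easel both [ 0.5855 -0.2055  0.2881  0.0442] 4.805990686350352
[[0.6, -0.5], [-1.0, -1.0], [0.8, 0.1], [-0.2, 0.4], [-1.4, -0.8], [-0.5, -0.7], [0.3, 0.8], [-0.0, 1.9], [-0.4, -0.3], [-0.7, 0.3], [0.4, -0.1], [-0.1, -0.3]]
easel scene [ 0.5854 -0.2054  0.2888  0.0449] 4.22536610898489
easel top [ 0.591  -0.2045  0.2861  0.038 ] 0.3987623252802637
slot [0.5221 0.2246 0.    ] board [ 0.5248  0.2236 -0.2758  0.0082] 23.665750142187203 75.814697265625
top [0.526  0.2233 0.162 ]
scene [[311.4 142.3]] [([139.0, 312.2], 0.58)]
top [[177.5 194.9]] [([194.5, 177.6], 0.75)]
scene (294, 140, 29, 41)
top (165, 192, 34, 15)
```

```bash
python3 -m jog '[{"roll":0.145,"jaw":0.45},{"roll":0.145,"jaw":0.45},{"roll":0.145,"jaw":0.45},{"roll":0.145,"jaw":0.45},{"roll":0.145,"jaw":0.45},{"roll":0.145,"jaw":0.45},{"roll":0.145,"jaw":0.45},{"roll":0.145,"jaw":0.45}]' >/dev/null; python3 -m jog '[{"roll":0.145,"jaw":0.45},{"roll":0.145,"jaw":0.45},{"roll":0.03,"jaw":0.45},{"jaw":0.45}]'
cat >> h.py <<'E'
def go(x,y,z,ang):
    s=read_state(); R=np.array(s["tcp_rot"]); d=R.T@(np.array([x,y,z])-s["position"])*100
    t=np.arctan2(R[1,1],R[0,1]); e=(ang-t+np.pi/2)%np.pi-np.pi/2
    print("cm",d.round(2),"roll",round(-e,4),"pos",s["position"].round(4),"F",np.round(s["force"],1),"op",round(s["opening"],3),"g",s["grasp_force"],"t",s["time_s"],"Rz",R[:,2].round(3))
E
python3 -c "
from h import *
go(.526,.2235,.242,-.276)"
```

```text
cm [-4.109e+01 -2.277e+01 -4.000e-02] roll 1.48 pos [0.2241 0.5834 0.2416] F [-0.6 -0.3 -0.7] op 1.0 g 0.0 t 1.85 Rz [ 0.  0. -1.]$[0]: bad value
$[0]: bad value
```

```bash
python3 -m jog '[{"tx":0,"ty":0,"tz":0,"roll":0.145,"jaw":0.45}]'
```

```text
time_s: 1.95
position: [0.2241, 0.5834, 0.2415]
tcp_rot: [[-0.87, 0.493, -0.0], [0.493, 0.87, -0.0], [-0.0, -0.0, -1.0]]
force: [-0.1, -0.8, -0.0]
opening: 0.964
grasp_force: 0.0
```

```bash
python3 -m jog '[{"roll":0.14,"jaw":1}]'; python3 -m jog --help | head -20
```

```text
$[0]: bad value
invalid input: not JSON, or not a number
```

```bash
python3 -m jog '[{"tx":0,"ty":0,"tz":0,"roll":0.148,"jaw":0.45},{"tx":0,"ty":0,"tz":0,"roll":0.148,"jaw":0.45},{"tx":0,"ty":0,"tz":0,"roll":0.148,"jaw":0.45},{"tx":0,"ty":0,"tz":0,"roll":0.148,"jaw":0.45},{"tx":0,"ty":0,"tz":0,"roll":0.148,"jaw":0.45},{"tx":0,"ty":0,"tz":0,"roll":0.148,"jaw":0.45},{"tx":0,"ty":0,"tz":0,"roll":0.148,"jaw":0.45},{"tx":0,"ty":0,"tz":0,"roll":0.148,"jaw":0.45}]' >/dev/null;  python3 -m jog '[{"tx":0,"ty":0,"tz":0,"roll":0.148,"jaw":0.45},{"tx":0,"ty":0,"tz":0,"roll":0,"jaw":0.45}]'
python3 -c "
from h import *
go(.526,.2235,.242,-.276)"
```

```text
time_s: 2.95
position: [0.2241, 0.5834, 0.2415]
tcp_rot: [[0.269, 0.963, 0.0], [0.963, -0.269, 0.0], [0.0, 0.0, -1.0]]
force: [-0.6, 0.0, 0.0]
opening: 0.454
grasp_force: 0.0
cm [-26.53  38.77  -0.04] roll 0.0033 pos [0.2241 0.5834 0.2415] F [-0.6  0.   0. ] op 0.454 g 0.0 t 2.95 Rz [ 0.  0. -1.]
```

```bash
python3 -m jog '[{"tx":-2.2,"ty":3.2,"tz":0,"roll":0,"jaw":0.45},{"tx":-2.2,"ty":3.2,"tz":0,"roll":0,"jaw":0.45},{"tx":-2.2,"ty":3.2,"tz":0,"roll":0,"jaw":0.45},{"tx":-2.2,"ty":3.2,"tz":0,"roll":0,"jaw":0.45},{"tx":-2.2,"ty":3.2,"tz":0,"roll":0,"jaw":0.45},{"tx":-2.2,"ty":3.2,"tz":0,"roll":0,"jaw":0.45},{"tx":-2.2,"ty":3.2,"tz":0,"roll":0,"jaw":0.45},{"tx":-2.2,"ty":3.2,"tz":0,"roll":0,"jaw":0.45}]' >/dev/null;  python3 -m jog '[{"tx":-2.2,"ty":3.2,"tz":0,"roll":0,"jaw":0.45},{"tx":-2.2,"ty":3.2,"tz":0,"roll":0,"jaw":0.45},{"tx":-2.2,"ty":3.2,"tz":0,"roll":0,"jaw":0.45},{"tx":-2.2,"ty":3.2,"tz":0,"roll":0,"jaw":0.45},{"tx":0,"ty":0,"tz":0,"roll":0,"jaw":0.45},{"tx":0,"ty":0,"tz":0,"roll":0,"jaw":0.45}]'
python3 - <<'E'
from h import *
go(.526,.2235,.242,-.276)
a=cam("scene");cv2.imwrite("pics/s1.png",cv2.resize(a["img"][80:230,240:400,::-1],(640,600),interpolation=cv2.INTER_CUBIC))
E
```

```text
time_s: 4.35
position: [0.5229, 0.225, 0.2414]
tcp_rot: [[0.27, 0.963, -0.001], [0.963, -0.27, 0.0], [0.0, -0.001, -1.0]]
force: [-0.4, 0.8, 0.3]
opening: 0.45
grasp_force: 0.0
cm [-0.06  0.34 -0.06] roll 0.0031 pos [0.5229 0.225  0.2414] F [-0.4  0.8  0.3] op 0.45 g 0.0 t 4.35 Rz [-0.001  0.    -1.   ]
```

View pics/s1.png

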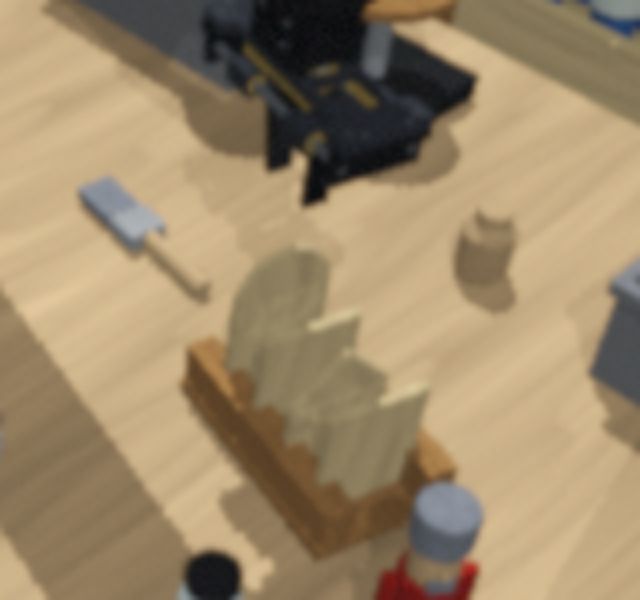

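The open fingers hang above the arch, with their tips at scene pixels of about (309, 122) and (319, 130). I'll check that against their projection before lowering.

```bash
python3 - <<'E'
from h import *
a=cam("scene");s=read_state();R=np.array(s["tcp_rot"])
for k in(-.02,.02): print(proj(a,[s["position"]+R[:,2]*.019+R[:,1]*k]).round(1))
E
python3 -m jog '[{"tx":0,"ty":0.35,"tz":1.5,"roll":0,"jaw":0.45},{"tx":0,"ty":0,"tz":2.0,"roll":0,"jaw":0.45},{"tx":0,"ty":0,"tz":2.0,"roll":0,"jaw":0.45},{"tx":0,"ty":0,"tz":2.0,"roll":0,"jaw":0.45},{"tx":0,"ty":0,"tz":1.2,"roll":0,"jaw":0.45},{"tx":0,"ty":0,"tz":0,"roll":0,"jaw":0.45},{"tx":0,"ty":0,"tz":0,"roll":0,"jaw":0.45}]'
```

```text
[[309.9 122.3]]
[[317.  129.8]]
time_s: 5.15
position: [0.526, 0.2254, 0.1549]
tcp_rot: [[0.268, 0.963, 0.0], [0.963, -0.268, 0.0], [0.0, 0.0, -1.0]]
force: [0.8, 0.4, -0.2]
opening: 0.452
grasp_force: 0.0
```

```bash
python3 -m jog '[{"tx":-0.15,"ty":0,"tz":0.6,"roll":0,"jaw":0.3},{"tx":0,"ty":0,"tz":0,"roll":0,"jaw":0.2},{"tx":0,"ty":0,"tz":0,"roll":0,"jaw":0},{"tx":0,"ty":0,"tz":0,"roll":0,"jaw":0},{"tx":0,"ty":0,"tz":0,"roll":0,"jaw":0},{"tx":0,"ty":0,"tz":0,"roll":0,"jaw":0},{"tx":0,"ty":0,"tz":0,"roll":0,"jaw":0}]'
```

```text
time_s: 5.85
position: [0.5259, 0.2232, 0.1488]
tcp_rot: [[0.27, 0.963, 0.001], [0.963, -0.27, 0.0], [0.0, 0.001, -1.0]]
force: [-0.6, -0.6, 1.2]
opening: 0.088
grasp_force: 30.0
```

```bash
python3 -m jog '[{"tx":0,"ty":0,"tz":-0.8,"roll":0,"jaw":0},{"tx":0,"ty":0,"tz":-1.2,"roll":0,"jaw":0},{"tx":0,"ty":0,"tz":-1.2,"roll":0,"jaw":0},{"tx":0,"ty":0,"tz":-1.2,"roll":0,"jaw":0},{"tx":0,"ty":0,"tz":-1.2,"roll":0,"jaw":0},{"tx":0,"ty":0,"tz":-1.2,"roll":0,"jaw":0},{"tx":0,"ty":0,"tz":-0.8,"roll":0,"jaw":0},{"tx":0,"ty":0,"tz":0,"roll":0,"jaw":0}]';python3 -m jog '[{"tx":0,"ty":0,"tz":-1.2,"roll":0,"jaw":0},{"tx":0,"ty":0,"tz":-1.5,"roll":0,"jaw":0},{"tx":0,"ty":0,"tz":-1.5,"roll":0,"jaw":0},{"tx":0,"ty":0,"tz":-1.2,"roll":0,"jaw":0},{"tx":0,"ty":0,"tz":0,"roll":0,"jaw":0},{"tx":0,"ty":0,"tz":0,"roll":0,"jaw":0}]'
python3 - <<'E'
from h import *
c,s=np.cos(.288),np.sin(.288); x=.012
go(.5855+c*x,-.2055+s*x,.279,.288)
a=cam("scene")
i1=a["img"];cv2.imwrite("pics/s2.png",cv2.resize(i1[60:260,230:400,::-1],(510,600),interpolation=cv2.INTER_CUBIC))
E
```

```text
time_s: 6.65
position: [0.5265, 0.2235, 0.2262]
tcp_rot: [[0.27, 0.963, 0.003], [0.963, -0.27, 0.001], [0.001, 0.003, -1.0]]
force: [0.3, -0.4, -0.3]
opening: 0.09
grasp_force: 30.0
time_s: 7.25
position: [0.5254, 0.2232, 0.2784]
tcp_rot: [[0.27, 0.963, -0.0], [0.963, -0.27, -0.0], [-0.0, -0.0, -1.0]]
force: [-0.1, 0.5, -0.1]
opening: 0.094
grasp_force: 30.0
cm [-39.03  18.36  -0.05] roll -0.561 pos [0.5254 0.2232 0.2784] F [-0.1  0.5 -0.1] op 0.094 g 29.999955003149807 t 7.25 Rz [-0. -0. -1.]
```

View pics/s2.png

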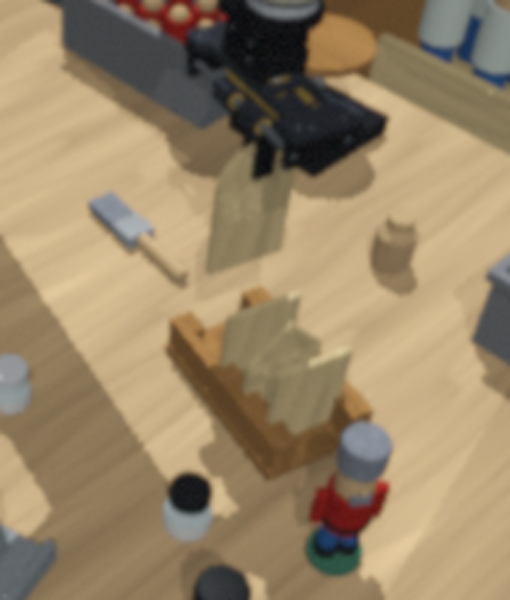

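The picture shows the board hanging upright and clear of the rack, with its bottom edge at about scene (300–325, 150). The other three boards are still in their slots. Next I carry it to the easel.

```bash
python3 -m jog '[{"tx":-1.5,"ty":0.7,"tz":0,"roll":0,"jaw":0},{"tx":-3,"ty":1.4,"tz":0,"roll":0,"jaw":0},{"tx":-3,"ty":1.4,"tz":0,"roll":0,"jaw":0},{"tx":-3,"ty":1.4,"tz":0,"roll":0,"jaw":0},{"tx":-3,"ty":1.4,"tz":0,"roll":0,"jaw":0},{"tx":-3,"ty":1.4,"tz":0,"roll":0,"jaw":0},{"tx":-3,"ty":1.4,"tz":0,"roll":0,"jaw":0},{"tx":-3,"ty":1.4,"tz":0,"roll":0,"jaw":0}]' >/dev/null
python3 -m jog '[{"tx":-3,"ty":1.4,"tz":0,"roll":0,"jaw":0},{"tx":-3,"ty":1.4,"tz":0,"roll":0,"jaw":0},{"tx":-3,"ty":1.4,"tz":0,"roll":0,"jaw":0},{"tx":-3,"ty":1.4,"tz":0,"roll":0,"jaw":0},{"tx":-3,"ty":1.4,"tz":0,"roll":0,"jaw":0},{"tx":-1.5,"ty":0.8,"tz":0,"roll":0,"jaw":0},{"tx":0,"ty":0,"tz":0,"roll":0,"jaw":0}]' >/dev/null
python3 -m jog '[{"tx":0,"ty":0,"tz":0,"roll":-0.08,"jaw":0},{"tx":0,"ty":0,"tz":0,"roll":-0.1,"jaw":0},{"tx":0,"ty":0,"tz":0,"roll":-0.1,"jaw":0},{"tx":0,"ty":0,"tz":0,"roll":-0.1,"jaw":0},{"tx":0,"ty":0,"tz":0,"roll":-0.1,"jaw":0},{"tx":0,"ty":0,"tz":0,"roll":-0.08,"jaw":0},{"tx":0,"ty":0,"tz":0,"roll":0,"jaw":0},{"tx":0,"ty":0,"tz":0,"roll":0,"jaw":0}]'
python3 - <<'E'
from m import *
go(.5855+.012*.959,-.2055+.012*.284,.279,.288)
a=cam("scene");b=cam("top");s=read_state()
th=np.linspace(0,np.pi,25); out=np.r_[[(-.045,0.)],[(.045,0.)],np.c_[.045*np.cos(th),.105+.045*np.sin(th)]]
P=np.r_[np.c_[np.full(len(out),.004),out],np.c_[np.full(len(out),-.004),out]]
K=8
def sil(c,q):  # q: y-offset, z-offset, in-plane tilt, pitch about TCP axes
    X=P.copy(); ca,sa=np.cos(q[2]),np.sin(q[2]); X[:,2]-=.137+q[1]; 
    X=np.c_[X[:,0],ca*X[:,1]-sa*X[:,2]+q[0],sa*X[:,1]+ca*X[:,2]]
    ca,sa=np.cos(q[3]),np.sin(q[3]); X=np.c_[ca*X[:,0]+sa*X[:,2],X[:,1],-sa*X[:,0]+ca*X[:,2]]
    W=place([*s["position"][:2],.288],X)+[0,0,s["position"][2]]
    h=cv2.convexHull(((proj(c,W)+.5)*K).astype(np.float32)).astype(np.int32)
    m=np.zeros((384*K,512*K),np.uint8); cv2.fillConvexPoly(m,h,1); return cv2.resize(m.astype(np.float32),(512,384),interpolation=cv2.INTER_AREA)
d=trace("scene","arched_board");print([(x["bbox"],x["p"]) for x in d])
M=d[0]["pixels"].astype(float)
def cost(q):
    e=(sil(a,q)-M)**2; e[:int(proj(a,[s["position"]+[0,0,-.025]])[0,1])]=0; return e.sum()+(np.array(q)/[.02,.02,.2,.1])@(np.array(q)/[.02,.02,.2,.1])
from scipy.optimize import minimize
r=minimize(cost,[0]*4,method="Nelder-Mead",options=dict(initial_simplex=np.r_[[[0]*4],np.diag([.01,.01,.1,.1])],maxfev=200))
print(r.x.round(4),r.fun,cost([0]*4),M.sum())
cv2.imwrite("pics/s3.png",cv2.resize(a["img"][130:310,140:300,::-1],(533,600),interpolation=cv2.INTER_CUBIC))
E
```

```text
time_s: 9.6
position: [0.5964, -0.2003, 0.2784]
tcp_rot: [[-0.283, 0.959, -0.001], [0.959, 0.283, 0.001], [0.001, -0.0, -1.0]]
force: [0.6, -0.7, -0.6]
opening: 0.089
grasp_force: 30.0
cm [-0.19  0.01 -0.06] roll -0.0015 pos [ 0.5964 -0.2003  0.2784] F [ 0.6 -0.7 -0.6] op 0.089 g 29.999844138510525 t 9.6 Rz [-0.001  0.001 -1.   ]
[([208.9, 190.7, 23.1, 54.5], 0.63)]
[-0.0008 -0.0011  0.0386  0.0136] 27.219876879319877 53.5283203125 862.0
```

View pics/s3.png

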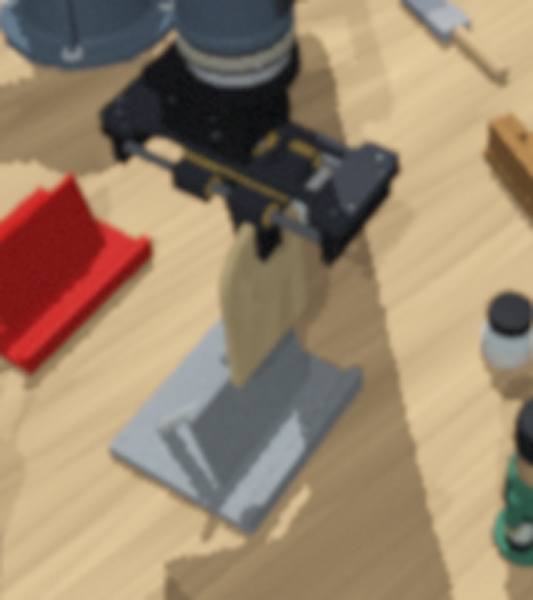

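The board hangs about middle over the grey easel's ledge, with its bottom edge at about scene (213, 243) and up to the right. It is nearly plumb. I'll nudge it by 3 mm and lower it to just above the ledge.

```bash
python3 -m jog '[{"tx":-0.2,"ty":0.3,"tz":1.5,"roll":0,"jaw":0},{"tx":0,"ty":0,"tz":2,"roll":0,"jaw":0},{"tx":0,"ty":0,"tz":2,"roll":0,"jaw":0},{"tx":0,"ty":0,"tz":2,"roll":0,"jaw":0},{"tx":0,"ty":0,"tz":1.5,"roll":0,"jaw":0},{"tx":0,"ty":0,"tz":1,"roll":0,"jaw":0},{"tx":0,"ty":0,"tz":0.8,"roll":0,"jaw":0},{"tx":0,"ty":0,"tz":0,"roll":0,"jaw":0}]'
python3 -m jog '[{"tx":0,"ty":0,"tz":0.2,"roll":0,"jaw":0},{"tx":0,"ty":0,"tz":0.2,"roll":0,"jaw":0},{"tx":0,"ty":0,"tz":0.2,"roll":0,"jaw":0},{"tx":0,"ty":0,"tz":0,"roll":0,"jaw":0},{"tx":0,"ty":0,"tz":0,"roll":0,"jaw":0}]'
python3 -c "
from h import *
go(.5855+.012*.959,-.2055+.012*.284,.149,.288)"
```

```text
time_s: 10.55
position: [0.5996, -0.2024, 0.1691]
tcp_rot: [[-0.283, 0.959, -0.002], [0.959, 0.283, 0.001], [0.002, -0.002, -1.0]]
force: [-1.0, 0.5, -1.5]
opening: 0.086
grasp_force: 30.0
time_s: 11.05
position: [0.6003, -0.2027, 0.1648]
tcp_rot: [[-0.283, 0.959, 0.0], [0.959, 0.283, -0.0], [-0.0, 0.0, -1.0]]
force: [-0.0, 0.6, -2.1]
opening: 0.093
grasp_force: 30.0
cm [ 0.15 -0.3   1.58] roll -0.001 pos [ 0.6003 -0.2027  0.1648] F [-0.   0.6 -2.1] op 0.093 g 29.999859295785427 t 11.05 Rz [ 0. -0. -1.]
```

```bash
python3 -m jog '[{"tx":0,"ty":0,"tz":0.3,"roll":0,"jaw":0},{"tx":0,"ty":0,"tz":0.3,"roll":0,"jaw":0},{"tx":0,"ty":0,"tz":0.2,"roll":0,"jaw":0},{"tx":0,"ty":0,"tz":0,"roll":0,"jaw":0}]'|egrep 'pos|force'
python3 -m jog '[{"tx":0,"ty":0,"tz":0.2,"roll":0,"jaw":0},{"tx":0,"ty":0,"tz":0.2,"roll":0,"jaw":0},{"tx":0,"ty":0,"tz":0,"roll":0,"jaw":0}]'|egrep 'pos|force'
python3 -m jog '[{"tx":0,"ty":0,"tz":0.2,"roll":0,"jaw":0},{"tx":0,"ty":0,"tz":0,"roll":0,"jaw":0}]'|egrep 'pos|force'
```

```text
position: [0.5998, -0.2025, 0.156]
force: [0.8, 0.0, -0.3]
grasp_force: 30.0
position: [0.6, -0.2026, 0.1522]
force: [0.2, 0.2, -0.5]
grasp_force: 30.0
position: [0.6, -0.2026, 0.1503]
force: [0.1, -0.7, -0.5]
grasp_force: 30.0
```

```bash
python3 -m jog '[{"tx":0,"ty":0,"tz":0.1,"roll":0,"jaw":0},{"tx":0,"ty":0,"tz":0,"roll":0,"jaw":0}]'|egrep 'pos|force'
python3 -m jog '[{"tx":0,"ty":0,"tz":0.1,"roll":0,"jaw":0},{"tx":0,"ty":0,"tz":0,"roll":0,"jaw":0}]'|egrep 'pos|force'
python3 -m jog '[{"tx":0,"ty":0,"tz":0.1,"roll":0,"jaw":0},{"tx":0,"ty":0,"tz":0,"roll":0,"jaw":0},{"tx":0,"ty":0,"tz":0,"roll":0,"jaw":0}]'|egrep 'pos|force'
```

```text
position: [0.6001, -0.2027, 0.1495]
force: [0.1, -0.5, 0.0]
grasp_force: 30.0
position: [0.6004, -0.2028, 0.1489]
force: [0.0, -0.5, 1.3]
grasp_force: 30.0
position: [0.6006, -0.2028, 0.1489]
force: [-1.2, 0.9, 5.9]
grasp_force: 30.0
```

The board stands on the ledge with about 6 N of contact, still gripped. Next I press slightly, open part way so the fingers cage it, and guide it back onto the rest.

```bash
python3 -m jog '[{"tx":0,"ty":0,"tz":0.05,"roll":0,"jaw":0},{"tx":0,"ty":0,"tz":0,"roll":0,"jaw":0},{"tx":0,"ty":0,"tz":0,"roll":0,"jaw":0},{"tx":0,"ty":0,"tz":0,"roll":0,"jaw":0}]'
python3 -m jog '[{"tx":0,"ty":0,"tz":0,"roll":0,"jaw":0.18},{"tx":0,"ty":-0.3,"tz":0,"roll":0,"jaw":0.22},{"tx":0,"ty":-0.5,"tz":0,"roll":0,"jaw":0.26},{"tx":0,"ty":-0.5,"tz":0,"roll":0,"jaw":0.3},{"tx":0,"ty":-0.5,"tz":0,"roll":0,"jaw":0.3},{"tx":0,"ty":-0.5,"tz":0,"roll":0,"jaw":0.3},{"tx":0,"ty":-0.5,"tz":0,"roll":0,"jaw":0.3},{"tx":0,"ty":0,"tz":0,"roll":0,"jaw":0.3}]'
python3 - <<'E'
from h import *
a=cam("scene")
cv2.imwrite("pics/s4.png",cv2.resize(a["img"][150:300,150:280,::-1],(520,600),interpolation=cv2.INTER_CUBIC))
E
```

```text
time_s: 13.05
position: [0.6006, -0.2028, 0.1488]
tcp_rot: [[-0.283, 0.959, 0.001], [0.959, 0.283, -0.001], [-0.001, 0.001, -1.0]]
force: [-0.4, 1.3, 8.9]
opening: 0.088
grasp_force: 30.0
time_s: 13.85
position: [0.5725, -0.2108, 0.147]
tcp_rot: [[-0.282, 0.959, -0.001], [0.959, 0.282, 0.0], [0.001, -0.001, -1.0]]
force: [0.3, 1.0, 0.0]
opening: 0.301
grasp_force: 0.0
```

View pics/s4.png

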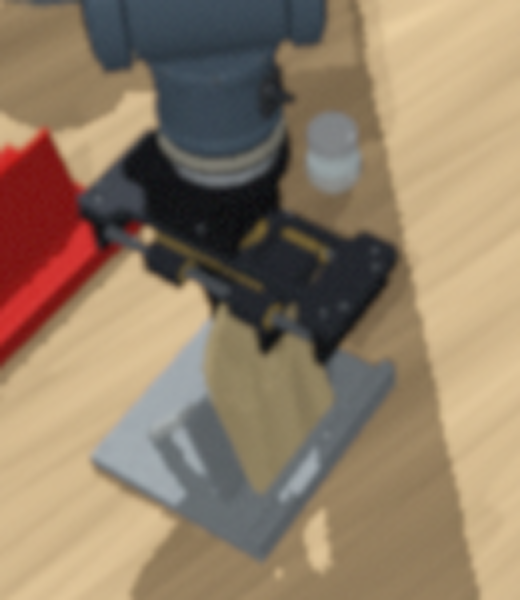

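The board stands on the ledge with its bottom edge at about scene (216, 272) to (232, 250), tilting back between the fingers. I'll continue back, then open and rise.

```bash
python3 -m jog '[{"tx":0,"ty":-0.4,"tz":0,"roll":0,"jaw":0.3},{"tx":0,"ty":-0.4,"tz":0,"roll":0,"jaw":0.3},{"tx":0,"ty":-0.4,"tz":0,"roll":0,"jaw":0.33},{"tx":0,"ty":-0.4,"tz":0,"roll":0,"jaw":0.36},{"tx":0,"ty":-0.4,"tz":0,"roll":0,"jaw":0.4},{"tx":0,"ty":-0.2,"tz":0,"roll":0,"jaw":0.45},{"tx":0,"ty":0,"tz":0,"roll":0,"jaw":0.5},{"tx":0,"ty":0,"tz":0,"roll":0,"jaw":0.6}]'
python3 -m jog '[{"tx":0,"ty":0,"tz":0,"roll":0,"jaw":0.8},{"tx":0,"ty":0,"tz":0,"roll":0,"jaw":0.8},{"tx":0,"ty":0,"tz":-0.5,"roll":0,"jaw":0.8},{"tx":0,"ty":0,"tz":-1,"roll":0,"jaw":0.8},{"tx":0,"ty":0,"tz":-2,"roll":0,"jaw":0.8},{"tx":0,"ty":0,"tz":-3,"roll":0,"jaw":0.8},{"tx":0,"ty":0,"tz":-3,"roll":0,"jaw":0.8},{"tx":0,"ty":0,"tz":-3,"roll":0,"jaw":0.8}]'
python3 -m jog '[{"tx":0,"ty":0,"tz":-2,"roll":0,"jaw":0.8},{"tx":0,"ty":0,"tz":0,"roll":0,"jaw":0.8},{"tx":0,"ty":0,"tz":0,"roll":0,"jaw":0.8},{"tx":0,"ty":0,"tz":0,"roll":0,"jaw":0.8}]' >/dev/null
python3 - <<'E'
from m import *
from scipy.optimize import minimize
a=cam("scene");b=cam("top")
M={n:(lambda d:d[0]["pixels"].astype(float) if d else None)(trace(n,"arched_board")) for n in("scene","top")}
cv2.imwrite("pics/s5.png",np.hstack([cv2.resize(c["img"][y:y+140,x:x+90,::-1],(385,600),interpolation=cv2.INTER_CUBIC) for c,x,y in((a,165,160),(b,270,120))]))
th=np.linspace(0,np.pi,25); out=np.r_[[(-.045,0.)],[(.045,0.)],np.c_[.045*np.cos(th),.105+.045*np.sin(th)]]
P=np.r_[np.c_[np.full(len(out),.004),out],np.c_[np.full(len(out),-.004),out]];E=[.5855,-.2055,.288]
K=8
def sil(c,q):
    t=q[3];X=np.c_[np.cos(t)*P[:,0]-np.sin(t)*P[:,2],P[:,1],np.sin(t)*P[:,0]+np.cos(t)*P[:,2]+.012]
    X=place([q[0],q[1],q[2]],X);W=place(E,X)
    h=cv2.convexHull(((proj(c,W)+.5)*K).astype(np.float32)).astype(np.int32)
    m=np.zeros((384*K,512*K),np.uint8); cv2.fillConvexPoly(m,h,1); return cv2.resize(m.astype(np.float32),(512,384),interpolation=cv2.INTER_AREA)
cost=lambda q:((sil(a,q)-M["scene"])**2).sum()
q0=np.array([.013,0,0,.35]);r=minimize(cost,q0,method="Nelder-Mead",options=dict(initial_simplex=q0+np.r_[[[0]*4],np.diag([.01,.01,.1,.1])],maxfev=200))
print("x,y,yaw,tilt",r.x.round(4),r.fun,M["scene"].sum(),read_state()["time_s"],read_state()["position"])
E
```

```text
time_s: 14.7
position: [0.5523, -0.2169, 0.1471]
tcp_rot: [[-0.283, 0.959, 0.0], [0.959, 0.283, -0.0], [-0.0, 0.0, -1.0]]
force: [-0.2, -0.2, 0.5]
opening: 0.52
grasp_force: 0.0
time_s: 15.5
position: [0.5522, -0.2168, 0.2742]
tcp_rot: [[-0.283, 0.959, 0.001], [0.959, 0.283, -0.0], [-0.001, 0.001, -1.0]]
force: [1.0, 0.1, 0.2]
opening: 0.801
grasp_force: 0.0
x,y,yaw,tilt [0.0108 0.002  0.0426 0.3418] 34.727294921875 1181.0 16.1 [ 0.5517646  -0.21658231  0.29075885]
```

View pics/s5.png

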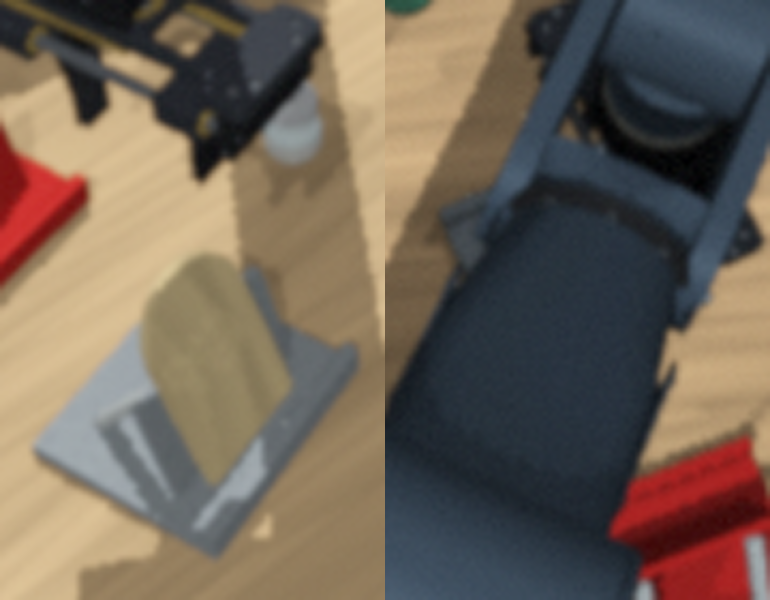

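The board leans on the rest, arch up, with the gripper clear. In the easel frame the fit gives x 11 mm, y 2 mm, yaw 2.4° and tilt 19.6°, all within limits.

```bash
python3 -c "
from rig import *
print(hand_in())"
```

```text
the job is handed in; nothing more can be done
None
```

I handed the job in with the arched board on the grey easel's ledge, arch up and leaning back on the rest (about 20° tilt, 2 mm off the middle, 2.4° off square by camera fit) and the gripper clear; the other boards were still in their slots when last seen, just after the lift, and no verdict came back.

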